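# Close the irrigation filter on its dowels and hold it shut

### The job

Close the irrigation filter: lay the round strainer plate in the round seat of the filter base so that it lies level on the seal, and let go of it. Then set the cover squarely over the base's two dowels (wide hole over the thick dowel), press it right down against the springy seal until its flange meets the base's, and finish while still holding it pressed shut. Leave the tape, the plant pot and the tin where they stand.

Things in the scene. Friction and masses are not known exactly. Their poses are not given: they have to be found in the camera images.
- filter_base: lower half of the filter, grey plastic, fixed to the bench: a flange 92 (own x) x 170 (own y) mm whose top is 50 mm above the bench, with a round recess 76 mm wide in its middle and two upright steel dowels; a hose spigot 20 mm thick sticks out on the +x side at 18 mm height, to 68 mm from the middle. Origin: centre of the underside; z up.
- flange_top (a point): middle of the base, level with the top of its flange (50 mm above the bench); axes as the base. When shut, the centre of the cover's underside is here with the same axes; let go, the seal lifts it 4 mm
- seat (a point): middle of the black seal ring in the recess, at the ring's top when nothing presses it, 4 mm below the flange top; axes as the base
- seal (a joint): how far the black seal ring (74 mm outside, 54 mm inside) is pushed down, m: 0 free, 0.004 when the filter is shut, 0.006 at most. It is sprung: 6 N to start moving it, 1 N more per mm (10 N at 0.004); the weight of strainer and cover does not move it
- dowel_thick (a point): foot of the thick dowel, at the flange top, 65 mm from the middle along the base's +y; 14 mm diameter, 24 mm tall, the last 4 mm tapered
- dowel_thin (a point): foot of the thin dowel, at the flange top, 65 mm from the middle along the base's -y; 10 mm diameter, 24 mm tall, the last 4 mm tapered
- strainer: loose round aluminium strainer plate, 72 mm diameter, 8 mm thick, with a row of small dark holes and a round lifting knob 16 mm in diameter in the middle of its top, from 8 to 30 mm above its underside; 0.08 kg. Origin: centre of the underside; z up through the knob. Lying on the seal in the recess its top stands 4 mm above the flange.
- filter_cover: loose upper half, grey plastic, 0.25 kg: flange 92 (own x) x 170 (own y) x 16 mm with a dowel hole near each end; on its middle a dome 68 mm wide up to 36 mm, and on that a grip rib 20 mm thick (own x), 56 mm long (own y), from 36 to 67 mm above the underside. Hollow below (52 mm wide, 30 mm deep: clears the strainer's knob). Origin: centre of the underside; z up.
- hole_wide (a point): centre of the cover's wide dowel hole (16 mm, right through), at the underside, 65 mm from the middle along the cover's +y
- hole_narrow (a point): centre of the cover's narrow dowel hole (12 mm, right through), at the underside, 65 mm from the middle along the cover's -y
- tape: bystander: roll of grey tape lying flat, about 100 mm wide, 48 mm high; origin at its underside
- nursery_pot: bystander: small black plant pot, 70 mm wide, 66 mm high; origin at its underside
- tin: bystander: small tin, 75 mm wide, 58 mm high; origin at its underside
Things that resemble listed ones, but are neither listed nor needed, are in the scene too. There is more than one size of the strainer; the one meant has the size given above.

How it is judged:
By the outcome, as a careful person would: the job done as asked, in the order asked, and still so for the second after the job is handed in, while the arm keeps its last pose, push and grip.
It also fails if it takes over 56 s, if anything falls off the work surface, if the arm or the gripper's body presses on something with over 40 N, if the wrist force passes 120 N, or if a joint passes its speed limit or range.

### The arm

A 6-joint arm with a two-finger parallel gripper is mounted at the origin on the work surface; the furniture and walls round the work are solid. World frame = base frame: x ahead of the robot, y to its left, z up, the work surface at z = 0. Lengths are in mm, angles in rad, forces in N, time in s.
With the tool pointing down it reaches from about 375 to 925 mm from the base axis. Payload 5.7 kg.
Tool frame: the origin (TCP) lies midway between the tips of the shut fingers; the grasp point (between the pads) lies 19 mm behind it; z points along the fingers, x is the direction in which the jaws open and shut, and the axes are right-handed (so a half turn about z gives the same grasp; the last joint's range is limited). The gripper opens to 85 mm and grips with 20 to 120 N. Pads are 22 mm wide; open, the fingers measure 114 mm over their backs; the gripper's body (76 mm by 85 mm) begins 54 mm behind the grasp point. The pads swing forward as they close: fully open they stand 13 mm farther back than shut.
Start: joints at [1.172, 0.359, 1.51, -0, 1.272, -0.115], TCP at [167.997, 575.969, 231.267] pointing down, gripper open.
Joint ranges: [-2.97, 2.97], [-1.01, 2.36], [0.21, 2.38], [-0.96, 4.11], [0.2, 2.71], [-2.98, 2.98]. Speed limits (rad/s): [2.39, 2.39, 3.14, 3.14, 3.14, 3.14].

### API

Orientations are given as a unit quaternion [w, x, y, z].
In Python, from station import move_pose, movel, move_j, grip, hold, ik, capture, MotionError, job_done, masks_of, read_clock, read_joint_positions, read_dq, read_tau, read_tool_pos, read_ee_rot, read_wrist_force, read_moment, read_grip_width gives the robot as it stands. Calls block until the motion is done:
- move_pose(position, orientation): joint-space move of the TCP to a pose.
- movel(position, max_speed=150, frame=None): straight line of the TCP; frame=None keeps the orientation; max_speed is the mean speed in mm/s.
- move_j(angles): joint-space move.
- grip(opening): finger opening in mm; the grip force is fixed at half the most; returns when the fingers have stopped.
- hold(seconds).
- ik(position, orientation): joint angles nearest the present ones, or None.
- capture(name): name is "side" or "top"; returns a dict with "img" (420x560x3 uint8, blue, green, red), "mtx" (3x3 intrinsics, pixels), "world_from_camera" (4x4, takes a point from camera to world coordinates). Camera axes: x right, y up, looking along -z (the intrinsics and any distortion apply to the point x, -y, -z); pixel columns grow to the right and rows downward; lengths in mm; the calibration is good to about 2 mm. A picture is of the moment at which its call begins. There is no depth.
A pose or a line that the arm cannot do raises MotionError and nothing moves.
- job_done(): hands the job in, once; it reports no verdict.
Trained networks look in a picture, given as the dict that the camera call returned (one of the last four; its "shot" number tells which), for a name from the list of things; names that differ only in an ending like _2 or _b are one class to them, and where a whole thing is asked for, a point or a joint stands for the part that bears it (a point fixed in the world has none). Each returns a list of dicts, best first, with "score" (0 to 1); they miss things now and then, are a little off and sometimes report something else, mostly with a low value. They report only what shows in the picture. A call takes as long as a camera call. They do not tell look-alikes from the thing itself.
- masks_of(target, picture): "mask" (420x560 bool, what is visible of it) and "at" ([column, row] in pixels, amid what is visible of it).
Readings, each from a call of its own:
- read_clock(): time.
- read_joint_positions(): joint angles.
- read_dq(): joint speeds.
- read_tau(): joint torques, N m.
- read_tool_pos(): TCP position.
- read_ee_rot(): TCP orientation.
- read_wrist_force(): force on the tool from outside, world axes, zero at the start.
- read_moment(): the same for the moment, N m.
- read_grip_width(): finger opening in mm.
Only numpy, scipy, OpenCV 4.12 (cv2) and the standard library are available. Lean on these libraries where they do the work, as an engineer would, in place of code of your own. Each camera call takes 0.05 s, during which the arm holds its last target.

## Working session

There is one attempt and no reset: what is moved stays moved. The work goes in short steps, each a Python script; the robot and the scene stay as the last script left them, time stands still between calls to the robot, and variables do not carry over. Pictures are saved under pics/ and viewed, and the job is handed in when it is done.

```bash
mkdir -p pics; ls; python3 - <<'E'
from station import *
import cv2
for n in("side","top"):
    c=capture(n); cv2.imwrite(f"pics/{n}0.png",c["img"]); print(n,c.keys(),c["mtx"],c["world_from_camera"].round(3) if hasattr(c["world_from_camera"],"round") else c["world_from_camera"])
print(read_clock(),read_ee_rot(),read_tool_pos())
E
```

```text
pics
side dict_keys(['img', 'mtx', 'world_from_camera', 'shot']) [[546.4077224    0.         271.48375734]
 [  0.         546.4077224  214.65291676]
 [  0.           0.           1.        ]] [[ 9.510000e-01  2.110000e-01 -2.250000e-01  2.502180e+02]
 [-3.090000e-01  6.420000e-01 -7.020000e-01 -1.054233e+03]
 [-4.000000e-03  7.370000e-01  6.760000e-01  1.058879e+03]
 [ 0.000000e+00  0.000000e+00  0.000000e+00  1.000000e+00]]
top dict_keys(['img', 'mtx', 'world_from_camera', 'shot']) [[523.87559453   0.         284.63393203]
 [  0.         523.87559453 201.49046301]
 [  0.           0.           1.        ]] [[-1.800000e-02  9.810000e-01 -1.910000e-01  2.508490e+02]
 [-1.000000e+00 -1.900000e-02 -6.000000e-03 -4.072100e+01]
 [-1.000000e-02  1.910000e-01  9.820000e-01  1.856424e+03]
 [ 0.000000e+00  0.000000e+00  0.000000e+00  1.000000e+00]]
0.1 [ 4.31421386e-04  8.00009169e-01  5.99987165e-01 -7.38583318e-04] [167.77457337 575.41325863 230.5135867 ]
```

View pics/side0.png

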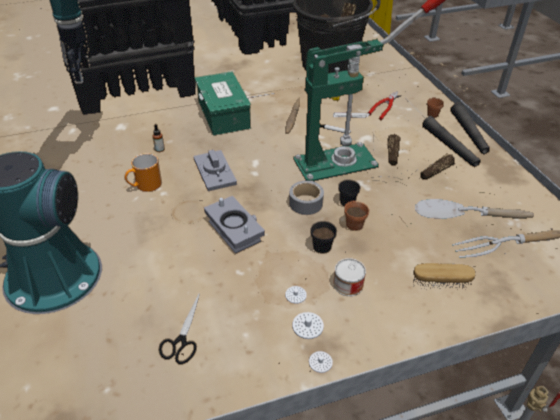

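View pics/top0.png

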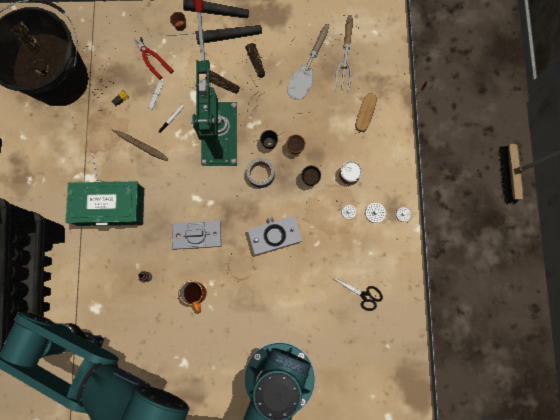

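The side picture shows three strainer-like plates at (296,295), (308,325) and (320,362). The cover is at (215,168) and the base at (235,222). In the top picture the plates are at (348,212), (375,212) and (403,214), the cover at (196,235) and the base at (274,235). Next I'll measure them with masks and enlarged crops.

```bash
cat > h.py <<'E'
from station import *
import numpy as np, cv2
def proj(c,P):
    P=np.atleast_2d(P).astype(float); T=np.linalg.inv(np.array(c["world_from_camera"])); K=np.array(c["mtx"])
    q=P@T[:3,:3].T+T[:3,3]; q=q*[1,-1,-1]; u=q@K.T; return u[:,:2]/u[:,2:]
def ray(c,uv,z):
    uv=np.atleast_2d(uv).astype(float); K=np.array(c["mtx"]);T=np.array(c["world_from_camera"])
    d=np.c_[uv,np.ones(len(uv))]@np.linalg.inv(K).T*[1,-1,-1]; d=d@T[:3,:3].T; o=T[:3,3]
    return o+d*((z-o[2])/d[:,2])[:,None]
def crop(c,x0,y0,x1,y1,s,name):
    cv2.imwrite(name,cv2.resize(c["img"][y0:y1,x0:x1],None,fx=s,fy=s,interpolation=cv2.INTER_CUBIC))
E
python3 - <<'E'
from h import *
import pickle
D={}
for n in("side","top"):
    c=capture(n); D[n]=c
    for t in("strainer","filter_base","filter_cover","seal","tape","nursery_pot","tin"):
        ms=masks_of(t,c); D[n,t]=ms
        for m in ms[:5]:
            k=m["mask"]; ys,xs=np.nonzero(k)
            cen=[xs.mean(),ys.mean()]; z={"strainer":8,"filter_base":50,"seal":46,"filter_cover":16}.get(t,0)
            p=ray(c,cen,z)[0]
            # width at plane
            pts=ray(c,np.c_[xs,ys],z)[:,:2]
            (_,(w,h),a)=cv2.minAreaRect(pts.astype(np.float32))
            print(n,t,round(m["score"],2),np.round(m["at"],1),k.sum(),p.round(1)[:2],round(w),round(h))
pickle.dump(D,open("d0.pkl","wb"))
crop(D["top"],330,190,420,240,8,"pics/t_str.png")
crop(D["top"],160,200,320,270,5,"pics/t_fil.png")
crop(D["side"],185,140,285,260,5,"pics/s_fil.png")
crop(D["side"],270,270,350,380,5,"pics/s_str.png")
print(read_clock())
E
```

```text
side strainer 0.83 [296.6 295.8] 293 [ 567.  -257.9] 53 49
side strainer 0.79 [317.9 358. ] 399 [ 553.7 -452.7] 53 48
side filter_base 0.84 [235.3 224.6] 2001 [479.7 -10.6] 117 205
side filter_base 0.68 [322.1 236.7] 735 [ 687.9 -127.2] 127 69
side filter_cover 0.71 [214.1 172.3] 1171 [492.6 277.9] 97 199
side seal 0.55 [233.  216.7] 227 [484.3  16. ] 70 71
side tape 0.6 [306.7 197.3] 1045 [722.9  85.7] 155 108
side tape 0.52 [214.2 171.1] 1180 [496.6 298. ] 99 205
side nursery_pot 0.74 [321.7 236.1] 683 [710.2 -81.5] 126 72
side nursery_pot 0.37 [307.9 193.3] 961 [723.2  85.3] 151 102
side tin 0.65 [347.2 276.8] 1002 [ 717.6 -239.8] 127 78
top strainer 0.8 [376.  210.7] 316 [ 564.2 -351.5] 68 70
top strainer 0.69 [403.2 217.8] 119 [ 556.1 -450.7] 40 42
top filter_base 0.77 [274.  234.7] 1293 [484.1   8.9] 109 169
top filter_cover 0.71 [197.7 234.1] 1269 [496.1 286.1] 94 174
top seal 0.46 [279.9 234.4] 188 [485.9   3.6] 70 72
top tape 0.93 [258.7 165.2] 373 [722.6  57.2] 95 109
top nursery_pot 0.52 [307.3 173.6] 329 [ 707.6 -125.5] 69 71
top tin 0.86 [352.4 171.3] 421 [ 717.  -269.4] 77 91
0.9
```

```bash
python3 - <<'E'
import cv2,numpy as np
a=[cv2.imread(f"pics/{n}.png") for n in("t_str","t_fil")]
b=[cv2.imread(f"pics/{n}.png") for n in("s_str","s_fil")]
for x in a+b: print(x.shape)
h=600; cv2.imwrite("pics/s2.png",np.hstack([cv2.resize(b[0],(380,522)),cv2.resize(b[1],(435,522))])[:, :800])
cv2.imwrite("pics/t2.png",np.vstack([cv2.resize(a[0],(480,267)),cv2.resize(a[1],(480,210))]))
E
```

```text
(400, 720, 3)
(350, 800, 3)
(550, 400, 3)
(600, 500, 3)
```

View pics/s2.png

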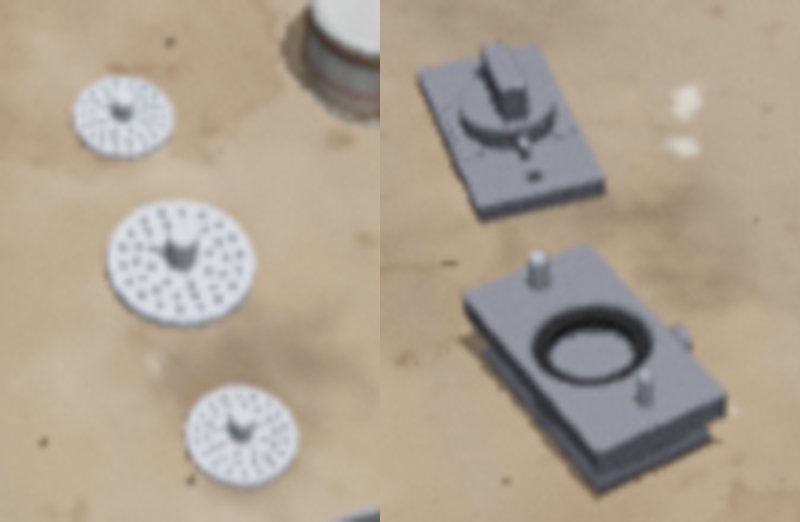

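View pics/t_fil.png

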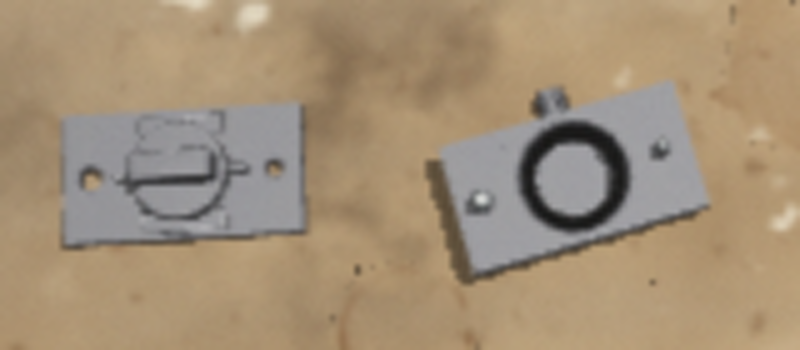

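View pics/t_str.png

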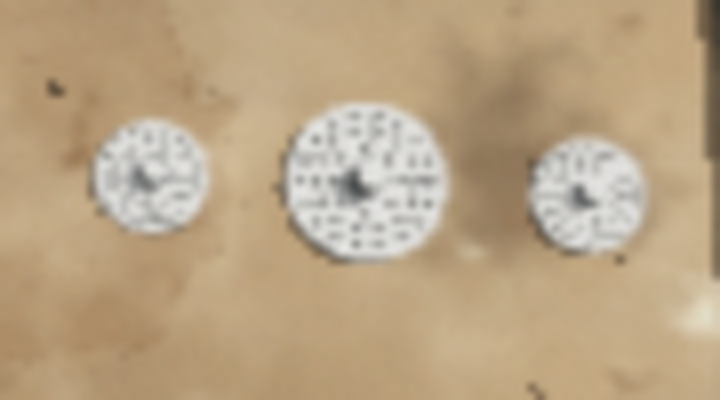

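Strainer candidates in the top picture: (348,212), (375,212) and (403,214). Only the middle one measures about 70 mm; the other two are about 50 mm. So (375,212) is the one meant. Next I'll refine the poses by fitting edges in each camera.

```bash
cat >> h.py <<'E'
from scipy.optimize import minimize
from scipy.ndimage import map_coordinates
def rect(hx,hy,z,n=40):
    t=np.linspace(-.97,.97,n); o=np.ones(n)
    P=np.r_[np.c_[t*hx,o*hy],np.c_[t*hx,-o*hy],np.c_[o*hx,t*hy],np.c_[-o*hx,t*hy]]
    N=np.r_[np.c_[0*o,o],np.c_[0*o,-o],np.c_[o,0*o],np.c_[-o,0*o]]
    return np.c_[P,o.repeat(4)*z] if 0 else np.c_[P,np.full(len(P),z)],N
def circ(r,z,n=120):
    t=np.linspace(0,2*np.pi,n,endpoint=False); N=np.c_[np.cos(t),np.sin(t)]
    return np.c_[N*r,np.full(n,z)],N
def fit(c,models,p0,useyaw=True,d=1.8):
    img=cv2.GaussianBlur(c["img"].astype(np.float32),(0,0),0.6)
    ch=cv2.split(img)
    def samp(P): 
        uv=proj(c,P); return np.stack([map_coordinates(k,[uv[:,1],uv[:,0]],order=1) for k in ch],1)
    def cost(p):
        x,y=p[:2]; a=p[2]/57.3 if useyaw else 0; R=np.array([[np.cos(a),-np.sin(a)],[np.sin(a),np.cos(a)]])
        s=0
        for P,N in models:
            o=N*d
            Q=np.c_[P[:,:2]@R.T+[x,y],P[:,2]]; n=np.c_[o@R.T,np.zeros(len(o))]
            s-=np.linalg.norm(samp(Q+n)-samp(Q-n),axis=1).mean()
        return s
    best=None
    for dx in(-5,0,5):
        for dy in(-5,0,5):
            q=np.array(p0,float)[:3 if useyaw else 2]; q[0]+=dx;q[1]+=dy
            r=minimize(cost,q,method="Nelder-Mead",options=dict(initial_simplex=np.vstack([q]+[q+3*e for e in np.eye(len(q))]),xatol=.02,fatol=.001))
            if best is None or r.fun<best.fun: best=r
    return best.x.round(2),round(best.fun,1)
E
python3 - <<'E'
from h import *
import pickle
D=pickle.load(open("d0.pkl","rb"))
for n in("side","top"):
    c=D[n]
    print(n,"base",fit(c,[rect(46,85,50)],[484,6,15]),fit(c,[rect(46,85,50),circ(38,50)],[484,6,15]))
    print(n,"base circ",fit(c,[circ(38,50)],[484,6],False))
    print(n,"cover",fit(c,[rect(46,85,16)],[495,286,4]))
    print(n,"strainer",fit(c,[circ(36,8)],[562,-352],False))
# feature check
c=D["top"]
print("dowels top: left", ray(c,[160+480/5,200+198/5],74), ray(c,[160+660/5,200+146/5],74))
print("holes", ray(c,[160+91/5,200+180/5],16), ray(c,[160+275/5,200+168/5],16))
E
```

```text
side base (array([482.3 ,  10.69,  15.15]), np.float64(-38.9)) (array([482.66,   9.34,  15.24]), np.float64(-101.8))
side base circ (array([482.67,   9.08]), np.float64(-63.8))
side cover (array([489.46, 288.51,   2.44]), np.float64(-25.7))
side strainer (array([ 563.38, -350.05]), np.float64(-53.1))
top base (array([486.15,   8.75,  15.45]), np.float64(-40.1)) (array([485.66,   8.19,  15.52]), np.float64(-130.2))
top base circ (array([485.28,   7.92]), np.float64(-91.3))
top cover (array([497.96, 288.22,   1.09]), np.float64(-27.9))
top strainer (array([ 565.52, -353.62]), np.float64(-52.7))
dowels top: left [[466.84225502  70.39192234  74.        ]] [[500.34941251 -53.41610124  74.        ]]
holes [[491.87836989 349.48723282  16.        ]] [[497.95858572 219.10659017  16.        ]]
```

```bash
python3 - <<'E'
from h import *
import pickle
D=pickle.load(open("d0.pkl","rb"))
off=lambda m,dy:(m[0]+[0,dy,0],m[1])
tiles=[]
for n in("side","top"):
    c=D[n]
    M=[rect(46,85,16),off(circ(8,16),65),off(circ(6,16),-65)]
    r=[]
    for nm,m in(("rect+holes",M),("dome",[circ(34,36)]),("bottom",[rect(46,85,0)]),("all",M+[rect(10,28,67)]),("holes",M[1:]),("rib",[rect(10,28,67)])):
        q=fit(c,m,[495,286,3]); r.append(q[0]); print(n,nm,q)
    print("dowels",fit(c,[off(circ(7,70),65),off(circ(5,70),-65)],[484,8.5,15.3]))
    x0,y0=(160,200) if n=="top" else (180,130)
    s=8; im=cv2.resize(c["img"][y0:y0+70,x0:x0+90],None,fx=s,fy=s,interpolation=cv2.INTER_CUBIC)
    p=r[0];a=p[2]/57.3;R=np.array([[np.cos(a),-np.sin(a)],[np.sin(a),np.cos(a)]])
    for P,_ in M+[rect(10,28,67),circ(34,36)]:
        for u in proj(c,np.c_[P[:,:2]@R.T+p[:2],P[:,2]]): cv2.circle(im,tuple(int(v) for v in ((u-[x0,y0]+.5)*s-.5)),1,(0,0,255),-1)
    tiles.append(im)
v=np.vstack(tiles);print(v.shape);cv2.imwrite("pics/ov.png",cv2.resize(v,(386,600)) if 0 else cv2.resize(v,None,fx=.53,fy=.53));
E
```

```text
side rect+holes (array([494.49, 288.7 ,   2.3 ]), np.float64(-97.2))
side dome (array([497.96, 282.12,   2.58]), np.float64(-17.4))
side bottom (array([492.9 , 291.82,   2.85]), np.float64(-25.5))
side all (array([494.55, 288.45,   2.28]), np.float64(-119.8))
side holes (array([494.06, 288.33,   2.28]), np.float64(-73.9))
side rib (array([495.21, 287.27,  -2.13]), np.float64(-23.6))
dowels (array([483.59,  16.35,  15.78]), np.float64(-58.5))
top rect+holes (array([498.74, 287.25,   2.02]), np.float64(-103.1))
top dome (array([495.1 , 291.22,  -0.85]), np.float64(-23.8))
top bottom (array([500.29, 289.77,   2.17]), np.float64(-27.9))
top all (array([498.8 , 287.55,   1.98]), np.float64(-133.4))
top holes (array([498.8 , 287.02,   2.01]), np.float64(-76.7))
top rib (array([492.46, 289.27,  -1.07]), np.float64(-36.9))
dowels (array([481.06,  12.33,  14.93]), np.float64(-90.6))
(1120, 720, 3)
```

View pics/ov.png

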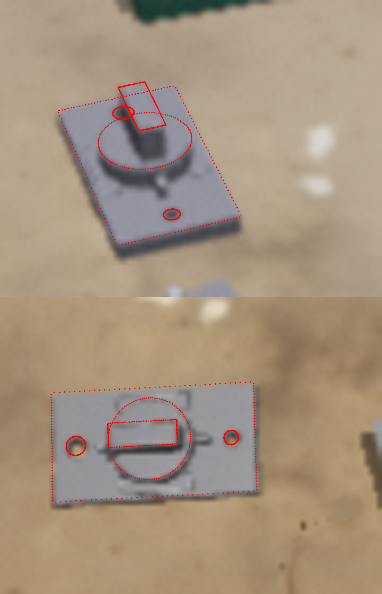

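The base and cover fits line up with the picture. The two cameras disagree by about 3 mm, which is calibration error. I'll grip the knob from two directions to centre it exactly under the TCP, then use that to correct the cameras.

```bash
cat >> h.py <<'E'
def q(deg): 
    a=np.radians(deg)/2; return [0,float(np.cos(a)),float(np.sin(a)),0]
def st(tag=""): print(tag,"t",round(read_clock(),2),"p",np.round(read_tool_pos(),2),"F",np.round(read_wrist_force(),1),"M",np.round(read_moment(),2),"w",round(read_grip_width(),1))
E
python3 - <<'E'
from h import *
x,y=564.4,-351.8
grip(50)
move_pose([x,y,110],q(-90)); st("above")
movel([x,y,10.5],150); st("down")
grip(10); st("g1")
E
```

```text
above t 4.88 p [ 564.83 -351.07  110.13] F [ 1.   0.3 -1.2] M [0.   0.01 0.06] w 49.7
down t 5.69 p [ 565.03 -352.18   11.17] F [ 0.5  0.6 -0.5] M [-0.03  0.01 -0.04] w 49.7
g1 t 6.12 p [ 565.09 -352.36   11.83] F [-1.5 -0.1  6.5] M [0.09 0.14 0.04] w 12.9
```

```bash
python3 - <<'E'
from h import *
st()
c=capture("side");d=capture("top")
a=cv2.resize(c["img"][260:400,240:380],None,fx=4,fy=4,interpolation=cv2.INTER_CUBIC)[:,:400+100]
b=cv2.resize(d["img"][170:250,330:420],None,fx=4,fy=4,interpolation=cv2.INTER_CUBIC)[:,:300]
b=cv2.copyMakeBorder(b,0,560-b.shape[0],0,0,cv2.BORDER_CONSTANT)
cv2.imwrite("pics/g1.png",np.hstack([a,b]))
E
```

```text
t 6.12 p [ 565.09 -352.36   11.83] F [-1.5 -0.1  6.5] M [0.09 0.14 0.04] w 12.9
```

View pics/g1.png

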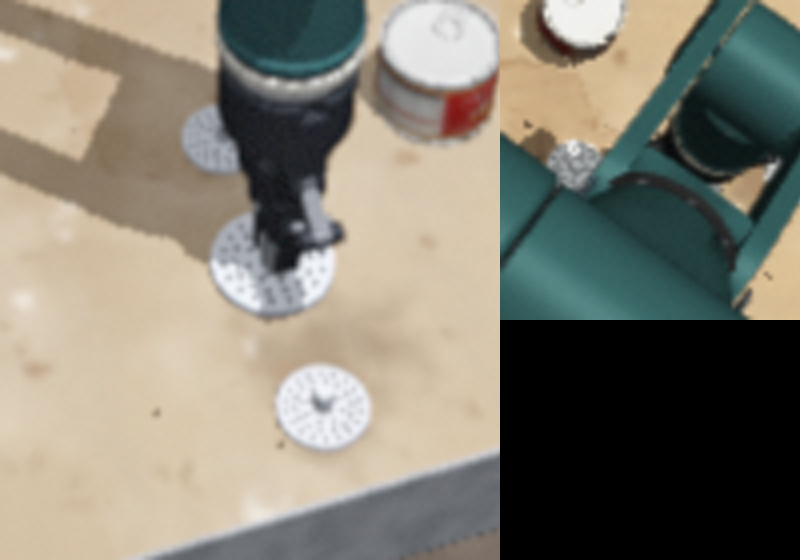

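The side view shows the fingers closed on the knob in the middle of the plate, which sits at about (270,265) in the crop. The top view is hidden by the arm. I'll regrip across the other axis, slightly higher.

```bash
python3 - <<'E'
from h import *
x,y=564.4,-351.8
grip(40); st("open")
movel([x,y,12.5+24]); movel([x,y,12.5+24.5],frame=q(0)) if 0 else move_pose([x,y,40],q(0)); 
movel([x,y,13]); st("down")
c=capture("side"); print("side fit pre-grip",fit(c,[circ(36,8)],[563,-350],False))
grip(8); hold(.2); st("g2")
c=capture("side"); print("side fit",fit(c,[circ(36,8)],[563,-350],False))
crop(c,240,260,360,370,5,"pics/g2.png")
E
```

```text
open t 6.59 p [ 564.26 -351.7    10.31] F [-0.1 -0.2  0.1] M [-0.   -0.03 -0.05] w 40.1
down t 8.65 p [ 563.48 -351.11   12.06] F [-0.2  0.3  0.3] M [0.04 0.01 0.01] w 40.3
side fit pre-grip (array([ 563.38, -350.95]), np.float64(-48.1))
g2 t 9.27 p [ 565.   -352.21   14.01] F [-0.5  0.3  5.7] M [0.09 0.15 0.  ] w 12.7
side fit (array([ 564.99, -351.11]), np.float64(-48.1))
```

View pics/g2.png

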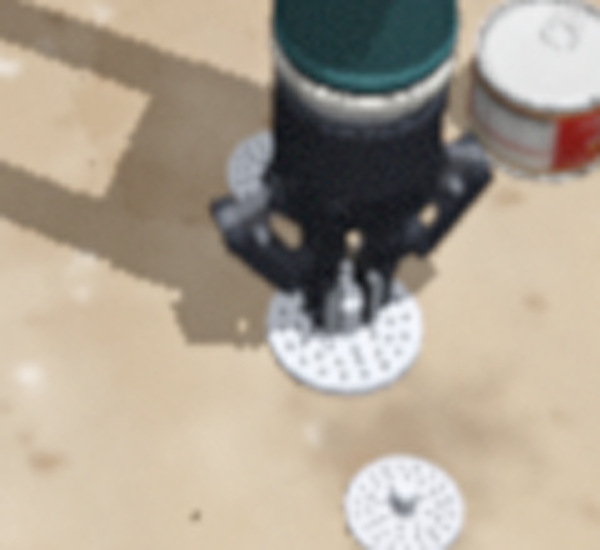

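```bash
python3 - <<'E'
from h import *
P=np.array([read_tool_pos() for _ in range(60)]);print(P.mean(0),P.std(0),read_clock())
hold(.1);P=np.array([read_tool_pos() for _ in range(60)]);print(P.mean(0),P.std(0),read_clock())
j=np.array(read_joint_positions());print(j, ik([564.4,-351.8,13],q(0)))
movel([564.4,-351.8,130],120); hold(.2)
for i in range(4):
    hold(.05); st()
c=capture("side"); print("side fit", [ (z,fit(c,[circ(36,z)],[563,-350],False)) for z in (120,125,130)])
crop(c,220,200,360,340,4,"pics/l1.png")
E
```

```text
[ 564.98659422 -352.2485452    14.01614906] [2.27373675e-13 5.68434189e-13 8.88178420e-15] 9.3167
[ 565.02107911 -352.2566342    14.05394547] [6.82121026e-13 1.70530257e-13 1.95399252e-14] 9.4167
[-6.61141468e-01  6.84305547e-01  1.54203915e+00 -2.29262690e-07
  9.13540011e-01 -6.61136639e-01] [-6.61173220e-01  6.85561006e-01  1.54284963e+00 -4.44089210e-16
  9.13182023e-01 -6.61173220e-01]
 t 10.79 p [ 564.06 -351.56  129.24] F [ 0.2  0.  -1.4] M [ 0.02 -0.02 -0.02] w 12.6
 t 10.84 p [ 564.16 -351.62  129.41] F [ 0.1  0.3 -1.1] M [-0.01 -0.05 -0.01] w 12.8
 t 10.89 p [ 564.28 -351.69  129.58] F [ 0.4  0.2 -0.5] M [ 0.02 -0.01  0.  ] w 12.4
 t 10.94 p [ 564.31 -351.76  129.7 ] F [-0.3 -0.4 -1.3] M [-0.03  0.01 -0.  ] w 12.5
side fit [(120, (array([ 565.44, -348.19]), np.float64(-49.0))), (125, (array([ 563.78, -351.74]), np.float64(-49.1))), (130, (array([ 562.2, -355.2]), np.float64(-49.0)))]
```

View pics/l1.png

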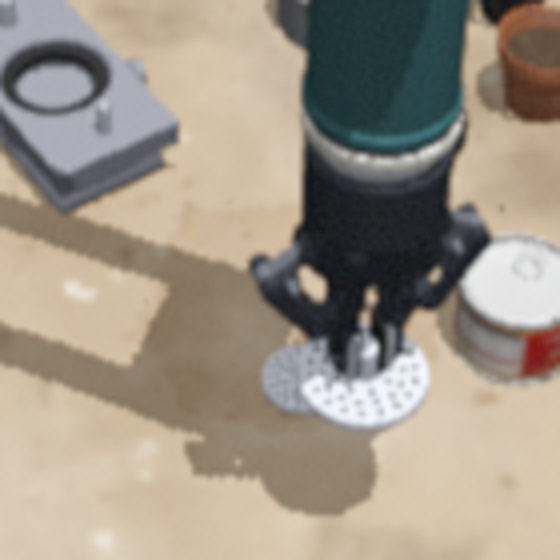

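The strainer is held level. The side camera now agrees with the TCP apart from about (0, -1) mm. I'll move it over the base and compare the two in the same picture.

```bash
python3 - <<'E'
from h import *
bx,by=482.9,9.3
move_pose([bx,by,130],q(15.35)); 
movel([bx,by,78],120); hold(.3); st()
tz=read_tool_pos()[2]-14+8
for n in("side","top"):
    c=capture(n)
    print(n,"str",fit(c,[circ(36,tz)],[483,9],False),"base rect",fit(c,[rect(46,85,50)],[483,9,15.3]))
    crop(c,*((190,150,290,270) if n=="side" else (230,190,320,280)),5,f"pics/o_{n}.png")
st()
E
python3 -c "
import cv2,numpy as np
a=cv2.imread('pics/o_side.png');b=cv2.imread('pics/o_top.png');b=cv2.copyMakeBorder(b,0,a.shape[0]-b.shape[0],0,0,0)
cv2.imwrite('pics/o1.png',cv2.resize(np.hstack([a,b]),None,fx=.84,fy=.84))"
```

```text
t 13.26 p [483.42   9.23  78.64] F [-0.7 -0.3 -1.5] M [-0.05 -0.04  0.02] w 12.7
side str (array([482.72,   8.25]), np.float64(-56.4)) base rect (array([482.32,  10.39,  15.36]), np.float64(-36.3))
top str (array([484.82,   7.69]), np.float64(-25.6)) base rect (array([480.48,   7.84,  20.31]), np.float64(-21.2))
 t 13.36 p [483.17   9.3   78.41] F [ 0.4 -0.8 -0.3] M [-0.04  0.03  0.03] w 12.6
```

View pics/o1.png

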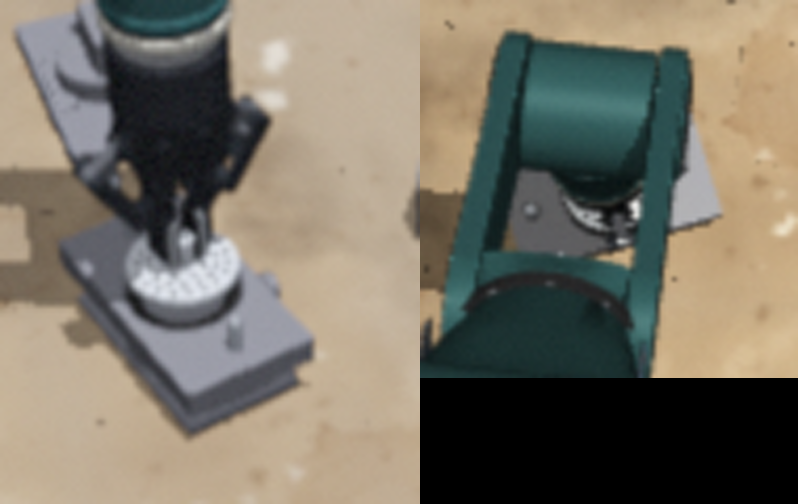

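```bash
python3 - <<'E'
from h import *
movel([483.5,10.0,66],80); st()
z=66
while z>58.5:
    z-=1; movel([483.5,10.0,z],20); f=np.mean([read_wrist_force() for _ in range(3)],0)
    if f[2]>3: break
st("stop %g"%z); 
hold(.1); st()
c=capture("side"); crop(c,190,150,290,270,5,"pics/p_side.png")
E
```

```text
t 13.66 p [482.89  10.12  65.6 ] F [-0.8  0.2 -1.1] M [-0.04 -0.   -0.  ] w 12.4
stop 59 t 15.41 p [483.68   9.99  59.29] F [-0.6 -0.6  5.3] M [ 0.04  0.18 -0.02] w 12.5
 t 15.51 p [483.66   9.98  59.33] F [-0.6  0.5  5.9] M [0.02 0.17 0.02] w 12.8
```

View pics/p_side.png

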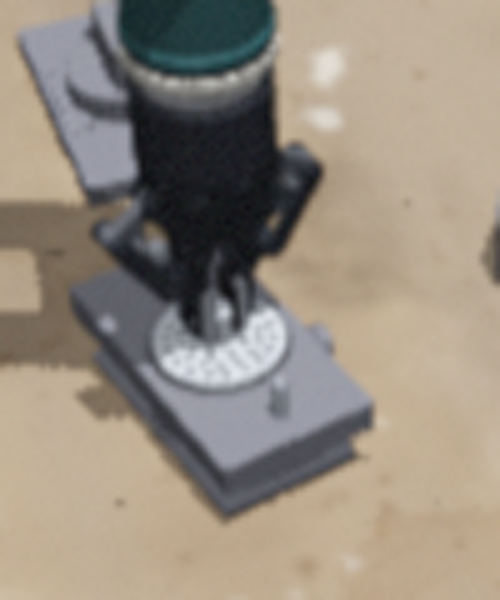

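The plate reached its seat: contact came with the underside at about 46 mm, and it lies flush. I'll release it, then centre on the cover's rib with two crossed grips.

```bash
python3 - <<'E'
from h import *
grip(45); st("rel")
movel([483.5,10,130],200)
x,y=496.7,289.5; a=2.15
grip(85)
move_pose([x,y,140],q(90+a)); 
c=capture("side"); crop(c,190,160,290,270,5,"pics/r_side.png")
print(fit(c,[circ(36,54)],[483,9],False),fit(c,[circ(38,50)],[483,9],False))
movel([x,y,48],150); st("down")
E
```

```text
rel t 15.97 p [483.43  10.01  58.88] F [-0.1 -0.1 -1. ] M [-0.03  0.07  0.05] w 45.2
(array([483.48,  11.09]), np.float64(-60.5)) (array([484.75,  16.6 ]), np.float64(-54.8))
down t 18.85 p [497.37 289.32  48.49] F [0.6 0.  0.3] M [-0.    0.02 -0.03] w 85.0
```

View pics/r_side.png

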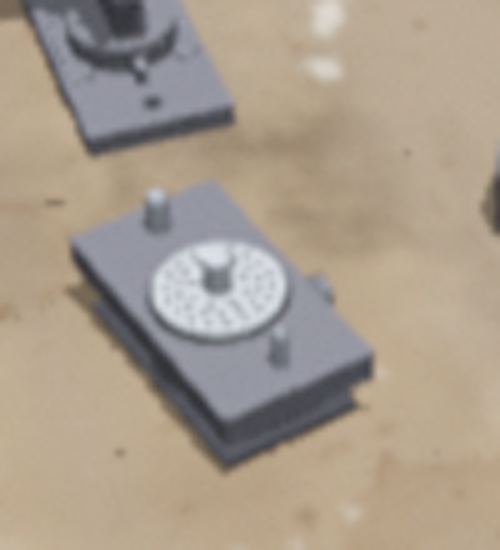

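Before handling the cover I'll check that the strainer lies level, since the side fit is about 2 mm off in y.

```bash
python3 - <<'E'
from h import *
c=capture("side")
off=(195,185); s=9
im=[]
for z,p in((54,(483,9.1)),(54,(483.5,11.1)),(57,(483,9.1))):
    t=cv2.resize(c["img"][off[1]:off[1]+60,off[0]:off[0]+75],None,fx=s,fy=s,interpolation=cv2.INTER_CUBIC)
    for P,dz in((circ(36,z)[0],0),(circ(38,50)[0],0),(circ(8,z+22)[0],0)):
        for u in proj(c,P+[*p,0]): cv2.circle(t,tuple(int(v) for v in ((u-off+.5)*s-.5)),1,(0,0,255) if P[0,2]!=50 else (0,255,0),-1)
    im.append(t)
print(im[0].shape)
b=cv2.resize(c["img"][off[1]:off[1]+60,off[0]:off[0]+75],None,fx=s,fy=s,interpolation=cv2.INTER_CUBIC)
v=np.vstack([np.hstack([b,im[0]]),np.hstack(im[1:])])
cv2.imwrite("pics/lev.png",cv2.resize(v,None,fx=.55,fy=.55))
for z in(52,54,56,58): print(z,fit(c,[circ(36,z)],[483,9],False),fit(c,[circ(36,z)],[483,9],False,d=1.0))
print("knob",fit(c,[circ(8,76)],[483,9],False,d=1.2))
print("rect",fit(c,[rect(46,85,50)],[483,9,15]))
E
```

```text
(540, 675, 3)
52 (array([483.9 ,  13.14]), np.float64(-60.5)) (array([483.94,  13.19]), np.float64(-35.5))
54 (array([483.48,  11.1 ]), np.float64(-60.8)) (array([483.53,  11.13]), np.float64(-35.7))
56 (array([482.99,   9.02]), np.float64(-61.1)) (array([482.99,   9.11]), np.float64(-35.9))
58 (array([482.49,   6.98]), np.float64(-61.3)) (array([482.54,   7.06]), np.float64(-36.0))
knob (array([478.43,  -6.17]), np.float64(-42.4))
rect (array([482.28,  10.71,  15.14]), np.float64(-39.5))
```

View pics/lev.png

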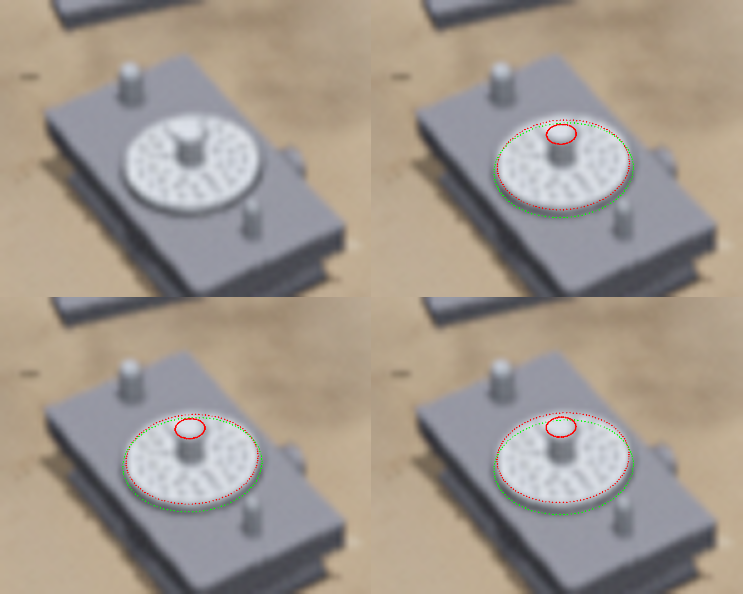

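```bash
python3 - <<'E'
from h import *
c=capture("top")
for z in(54,56): print(z,fit(c,[circ(36,z)],[485,8],False),fit(c,[circ(36,z)],[485,8],False,d=1.0))
print("rect",fit(c,[rect(46,85,50)],[485,8,15]),"circ38",fit(c,[circ(38,50)],[485,8],False))
crop(c,235,200,325,270,8,"pics/lev_t.png"); print(read_clock())
E
```

```text
54 (array([486.19,   8.83]), np.float64(-70.2)) (array([486.13,   8.81]), np.float64(-42.2))
56 (array([485.96,   8.8 ]), np.float64(-69.8)) (array([485.88,   8.78]), np.float64(-41.9))
rect (array([486.15,   8.73,  15.47]), np.float64(-42.9)) circ38 (array([489.3 ,   6.94]), np.float64(-46.8))
18.95
```

View pics/lev_t.png

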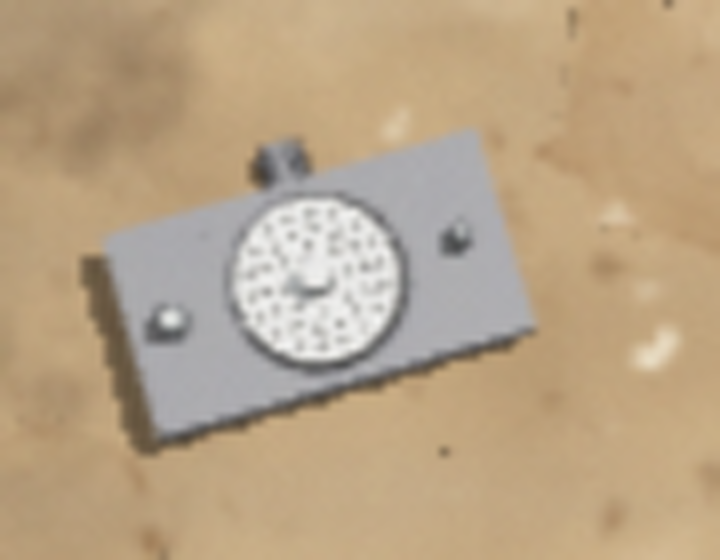

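The top view shows the plate centred in the recess with an even dark gap all round. It fits at (486.2,8.8) against the base rectangle at (486.15,8.7), so it is seated. The TCP at release therefore gives the base centre, about (483.5,9.9). Now the cover.

```bash
python3 - <<'E'
from h import *
x,y=496.7,289.5; a=2.15
grip(52); hold(.1); st("gy")
grip(85); st("open")
movel([x,y,85],200)
move_pose([x,y,86],q(a)); grip(50)
movel([x,y,45],120); st("down")
grip(12); hold(.3); st("gx")
R=read_ee_rot(); print(R)
for n in("side",):
    c=capture(n); print(fit(c,[rect(46,85,16)],[495,288,2])); crop(c,170,120,270,230,5,"pics/cg.png")
E
```

```text
gy t 19.44 p [497.26 289.66  49.15] F [-1.  -0.8  7.5] M [-0.27  0.17 -0.  ] w 54.2
open t 19.86 p [496.63 289.5   47.89] F [ 0.3 -0.8  0.9] M [ 0.   -0.05 -0.03] w 84.8
down t 22.52 p [496.55 289.44  44.82] F [0.4 0.1 0.1] M [ 0.   -0.01  0.06] w 50.0
gx t 23.2 p [497.27 289.83  46.  ] F [-0.9 -0.5  5.8] M [-0.07  0.32  0.02] w 18.8
[-3.32431799e-04  9.99823103e-01  1.87917504e-02  7.23299915e-04]
(array([492.58, 291.71,   1.86]), np.float64(-26.3))
```

View pics/cg.png

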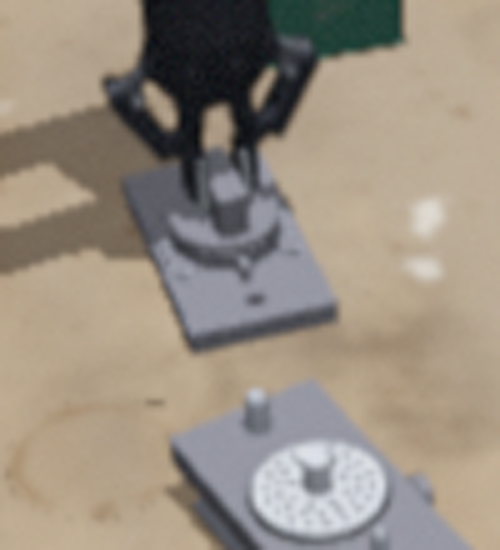

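The cover is gripped on its rib. I'll lift it and bring it over the dowels.

```bash
python3 - <<'E'
from h import *
x,y=497,289.7
movel([x,y,150],150); st("lift")
move_pose([483.5,9.9,150],q(15.3)); 
movel([483.5,9.9,127],80); hold(.3); st("over")
p=read_tool_pos(); print(p, read_ee_rot())
c=capture("side"); crop(c,180,120,290,260,4,"pics/ov1.png")
z=p[2]-46+16
print("cover side",fit(c,[rect(46,85,z)],[483,9,15]))
c=capture("top"); crop(c,220,180,340,280,4,"pics/ov1t.png"); print("cover top",fit(c,[rect(46,85,z)],[486,8,15]))
E
python3 -c "
import cv2,numpy as np
a=cv2.imread('pics/ov1.png');b=cv2.imread('pics/ov1t.png')[:,:340];b=cv2.copyMakeBorder(b,0,a.shape[0]-b.shape[0],0,0,0)
cv2.imwrite('pics/ov2.png',np.hstack([a,b]))"
```

```text
lift t 24.1 p [496.14 289.31 149.04] F [-0.5  0.  -2.6] M [ 0.01  0.01 -0.02] w 19.1
over t 25.93 p [483.82   9.93 127.37] F [ 0.1  0.3 -2.8] M [-0.06 -0.05 -0.05] w 18.7
[483.81569332   9.9311874  127.36765772] [9.14981691e-05 9.91093765e-01 1.33165283e-01 3.83718401e-04]
cover side (array([483.46,  11.18,  15.4 ]), np.float64(-37.0))
cover top (array([476.25,   6.51,  15.52]), np.float64(-25.5))
```

View pics/ov2.png

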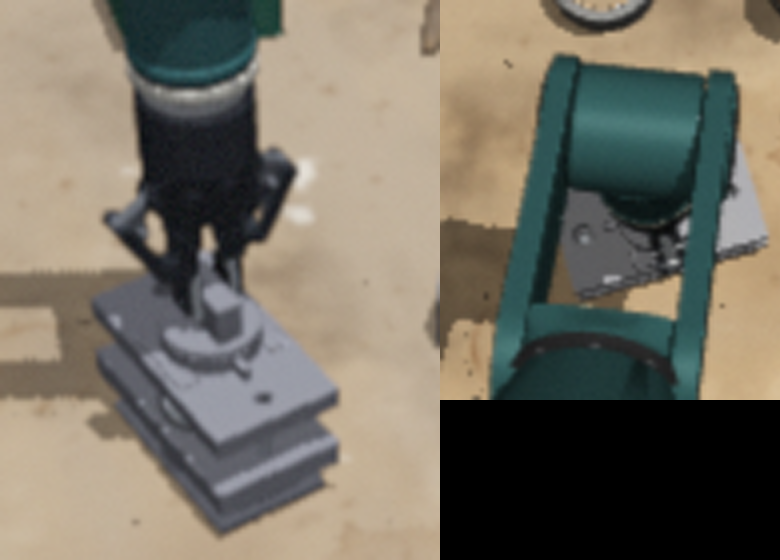

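The cover is above the base with matching yaw (15.4° against 15.15–15.5°). I'll lower it while watching the force.

```bash
python3 - <<'E'
from h import *
x,y=483.1,9.9
z=124
while z>96:
    z-=1.5; movel([x,y,z],40)
    f=read_wrist_force(); m=read_moment(); p=read_tool_pos()
    print(z,np.round(p,1),np.round(f,1),np.round(m,2))
    if f[2]>5 or np.hypot(*f[:2])>8: break
st("end")
E
```

```text
122.5 [482.7   9.9 122.2] [-0.4  0.2 -2.2] [-0.03  0.05 -0.02]
121.0 [483.    9.9 120.9] [ 0.2 -0.  -3. ] [ 0.03 -0.03  0.01]
119.5 [483.    9.9 119.4] [ 0.   0.3 -2.4] [ 0.04 -0.04  0.07]
118.0 [483.    9.9 117.9] [ 0.7 -1.  -2.9] [ 0.04  0.01 -0.04]
116.5 [483.    9.9 116.4] [ 0.  -0.8 -2.9] [-0.03  0.02 -0.02]
115.0 [483.    9.9 114.9] [-0.3  1.  -1.6] [ 0.04 -0.01 -0.02]
113.5 [483.    9.9 113.4] [-0.4  0.2 -2.9] [-0.01 -0.05  0.  ]
112.0 [483.    9.9 111.9] [-0.9  0.1 -2.1] [-0.05  0.04 -0.02]
110.5 [483.    9.9 110.4] [-0.2  1.  -2.7] [-0.02  0.03 -0.03]
109.0 [483.1   9.9 108.9] [-0.1  0.4 -2.1] [-0.   -0.02  0.01]
107.5 [483.    9.9 107.4] [-0.3 -0.8 -2.2] [-0.   -0.01 -0.01]
106.0 [483.    9.9 105.9] [ 0.6 -0.6 -2.6] [ 0.04 -0.02 -0.05]
104.5 [483.    9.9 104.4] [ 0.4 -0.3 -2.4] [ 0.02  0.03 -0.03]
103.0 [483.    9.9 102.9] [-0.7 -0.  -2.2] [ 0.02  0.   -0.  ]
101.5 [483.    9.9 101.4] [ 0.3  1.  -2.6] [ 0.02 -0.04  0.  ]
100.0 [483.2   9.9 100. ] [-0.6  0.1 -1.3] [ 0.02 -0.05  0.05]
98.5 [483.2   9.9  98.8] [-1.2 -1.   2.9] [-0.    0.26 -0.06]
97.0 [483.3   9.9  97.2] [-0.6  0.   4.7] [0.01 0.22 0.03]
95.5 [483.3   9.9  96. ] [-1.7  0.9  8.4] [ 0.05  0.42 -0.04]
end t 30.79 p [483.26   9.88  95.99] F [-1.7  0.9  8.4] M [ 0.05  0.42 -0.04] w 18.8
```

The holes went over the dowels cleanly, and the cover met the strainer at 54 mm as expected. I'll press on until the force rises sharply at the flange.

```bash
python3 - <<'E'
from h import *
x,y=483.1,9.9
z=95.5
while z>91:
    z-=.5; movel([x,y,z],20); hold(.1)
    F=[]
    for _ in range(4): hold(.02); F.append(read_wrist_force())
    f=np.mean(F,0); p=read_tool_pos()
    print(z,np.round(p,2),np.round(f,1),np.round(read_moment(),2))
    if f[2]>20: break
hold(.5); st("end")
c=capture("side"); crop(c,180,140,290,260,5,"pics/pr.png")
E
```

```text
95.0 [483.26   9.86  95.97] [-4.1  0.2 15.2] [ 0.03  0.68 -0.02]
94.5 [483.26   9.86  95.94] [-5.3  0.  20.9] [0.08 0.97 0.01]
end t 32.12 p [483.28   9.87  95.96] F [-5.6  1.2 21.3] M [ 0.05  0.99 -0.05] w 18.7
```

View pics/pr.png

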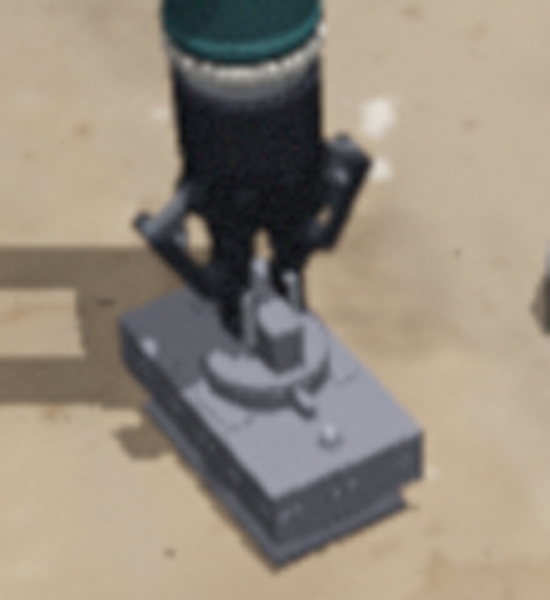

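```bash
python3 - <<'E'
from h import *
hold(1); st("pre"); job_done(); st("post")
E
```

```text
pre t 33.17 p [483.28   9.86  95.95] F [-5.8  0.6 21.6] M [0.04 1.01 0.02] w 18.8
the job is handed in; nothing more can be done
the job is handed in; nothing more can be done
```

The filter is closed and I handed the job in at 33.2 s, with the gripper still holding the cover pressed shut at about 21 N.

- **Strainer:** I used the 72 mm plate, the middle one of three. It is released in the seat, and the top view shows it centred in the recess with an even gap all round. The side camera on its own read it about 2 mm higher or farther along y than expected; I judged that to be calibration error. The seating force, the top view and the later contact with the cover all fit a level plate.
- **Cover:** It went over both dowels, wide hole on the thick one, with no sideways force. It touched the strainer with its underside at about 54 mm, as it should. The force then rose to a hard stop with the underside at 50.0 mm, which is the flange height. In the last picture there is no gap at the flange, and the thin dowel shows through its hole.
- **Last readings:** The position and force held steady for the final second before hand-in. A sideways force of about 6 N and a moment of about 1 N m remained on the wrist from the pressing.
- **Bystanders:** I did not touch the tape, pot or tin, and the arm stayed clear of them. I did not take a final picture of them to confirm it.

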